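# Find the binding cabinet door and mark it

## Task

One of the cabinet's three doors binds part-way: swing them gently by their brass rods and feel for it, without ever forcing a door: the cabinet only stands on the counter and must not be dragged or tipped. Leave the two good doors standing wide open, push the binding one fully shut again, and stand the red marker upright on the white disc on top of the cabinet above the binding door. Leave the blue cup and the jar alone.

Things in the scene. Friction and masses are not known exactly. Their poses are not given: they have to be found in the camera images.
- cabinet_center (a point): The cabinet, standing loose on the counter (4.5 kg; it shifts or tips at about 20 N at a rod): green, 160 deep, 420 wide, 170 mm high; this point is the centre of its top, x points from its front to its back, y to its left, z up. Its front with three look-alike green doors, a little ajar (0.1 to 0.25 rad), faces the robot. Two doors swing freely; which one binds changes each time.
- door_left (a joint): The left door, seen from the robot: panel 120 wide, 130 high, 14 mm thick, top edge 164 mm above the counter. Angle (rad) about an upright hinge at its left edge: 0 shut, growing as it swings out towards the robot and left, clockwise from above; end 1.65. Stays where left. A free door needs 1 to 3 N at the rod all the way.
- door_left_grip (a point): Grip point on the left door: on the axis of the round upright brass rod (12 mm diameter) on the door's face near its free edge. The rod's upper 58 mm stand clear above the door (164 to 222 mm above the counter is bare rod); this point is 24 mm below the rod's top, 28 mm above the top of the cabinet. Moves with the door; z up.
- door_left_hinge (a point): Point on the upright hinge axis of the left door, level with the grip point, 98 mm from it; z up.
- spot_left (a point): Centre of the white painted disc (60 mm across) on top of the cabinet above the left door, on the surface, 170 mm above the counter. The cabinet's front is towards its -x; the disc is 107 mm behind the hinge line, the discs are 130 mm apart.
- door_middle (a joint): The middle door, seen from the robot: panel 120 wide, 130 high, 14 mm thick, top edge 164 mm above the counter. Angle (rad) about an upright hinge at its left edge: 0 shut, growing as it swings out towards the robot and left, clockwise from above; end 1.65. Stays where left. The binding door (any of the three) moves freely at first, then binds somewhere from 0.3 to 0.8: springy, past 10 N at the rod within 20 mm.
- door_middle_grip (a point): Grip point on the middle door: on the axis of the round upright brass rod (12 mm diameter) on the door's face near its free edge. The rod's upper 58 mm stand clear above the door (164 to 222 mm above the counter is bare rod); this point is 24 mm below the rod's top, 28 mm above the top of the cabinet. Moves with the door; z up.
- door_middle_hinge (a point): Point on the upright hinge axis of the middle door, level with the grip point, 98 mm from it; z up.
- spot_middle (a point): Centre of the white painted disc (60 mm across) on top of the cabinet above the middle door, on the surface, 170 mm above the counter. The cabinet's front is towards its -x; the disc is 107 mm behind the hinge line, the discs are 130 mm apart.
- door_right (a joint): The right door, seen from the robot: panel 120 wide, 130 high, 14 mm thick, top edge 164 mm above the counter. Angle (rad) about an upright hinge at its left edge: 0 shut, growing as it swings out towards the robot and left, clockwise from above; end 1.65. Stays where left. Pulling on past the bind drags or tips the cabinet.
- door_right_grip (a point): Grip point on the right door: on the axis of the round upright brass rod (12 mm diameter) on the door's face near its free edge. The rod's upper 58 mm stand clear above the door (164 to 222 mm above the counter is bare rod); this point is 24 mm below the rod's top, 28 mm above the top of the cabinet. Moves with the door; z up.
- door_right_hinge (a point): Point on the upright hinge axis of the right door, level with the grip point, 98 mm from it; z up.
- spot_right (a point): Centre of the white painted disc (60 mm across) on top of the cabinet above the right door, on the surface, 170 mm above the counter. The cabinet's front is towards its -x; the disc is 107 mm behind the hinge line, the discs are 130 mm apart.
- marker_center (a point): The loose red marker, 60 mm high, 90 g, half-way up on its axis: a round stem 28 mm in diameter on a round foot 48 mm across and 12 mm high (tapering to the stem at 17 mm). z is its axis, up. Starts standing on the counter beside the cabinet, on either side.
- mug_center (a point): Blue cup, 76 mm across, 90 mm high, half-way up. Bystander on the counter.
- jar_center (a point): Amber jar, 80 mm across, 130 mm high, half-way up. Bystander on the counter.
There are look-alikes about, which are no part of the job. Of the things shaped like the part that bears marker_center, the red one is meant.

How it is judged:
By the outcome, as a careful person would: the job done as asked, in the order asked, and still so for the second after the job is handed in, with the robot touching nothing.
It also fails if it takes over 72 s, if anything falls off the work surface, if the arm or the gripper's body presses on something with over 40 N, if the wrist force passes 120 N, or if a joint passes its speed limit or range.

## Robot

A 6-joint arm with a two-finger parallel gripper is mounted at the origin on the work surface. World frame = base frame: x ahead of the robot, y to its left, z up, the work surface at z = 0. Lengths are in m, angles in rad, forces in N, time in s.
With the tool pointing down it reaches from about 0.375 to 0.9 m from the base axis. Payload 3.1 kg.
Tool frame: the origin (TCP) lies at the very end of the fingers, on their centre line; the grasp point (between the pads) lies 19 mm behind it (manip.hold_point_z is the distance from the TCP to the grasp point, in m); y points along the fingers, z is the direction in which the jaws open and shut, and the axes are right-handed (so a half turn about y gives the same grasp; the last joint's range is limited). The gripper opens to 85 mm and grips with 20 to 120 N. Pads are 22 mm wide; open, the fingers measure 114 mm over their backs; the gripper's body (76 mm by 85 mm) begins 54 mm behind the grasp point. The pads swing forward as they close: fully open they stand 13 mm farther back than shut.
Start: joints at [1.044, 0.527, 1.433, -0, 1.181, -0.178], TCP at [0.214, 0.587, 0.211] pointing down, gripper open.
Joint ranges: [-3.08, 3.08], [-0.75, 2.2], [0.22, 2.44], [-1.43, 4.57], [0, 2.65], [-2.85, 2.85]. Speed limits (rad/s): [2.79, 2.79, 3.14, 3.14, 3.14, 3.14].

## Interface

Orientations are given as a unit quaternion [x, y, z, w].
In Python, from station import manip, eyes, workorder gives the robot as it stands. The module is installed in compiled form; this text tells all that it offers.
- The arm moves only by the shell command python3 -m jog 'ROWS' [OPENING] [FORCE]. ROWS is JSON, a list of rows, each a list of 2 entries, a list of its own where there are three numbers: the shift along the tool's x, y, z in cm, then the turn about the tool's y in rad. A call has 1 to 20 rows; each row is the pose to reach, as a shift and turn from the pose commanded when the call began, along the tool's axes at that moment; what a row does not reach only later rows make up. A row lasts 1/12 s, in which the tool goes at most 41.7 mm and 7.16 degrees, less where a joint would pass 70% of its speed; a pose out of reach is approached as far as the arm can. A call with a gripper value outside its range is refused whole. OPENING is the finger opening in cm, from 0 to 8.54, set as the call begins (- or left out, the last holds). The fingers move at their own pace and stop on an object; FORCE is the grip in N (left out, the last holds). Time passes only in rows, so rows that repeat a pose let the fingers close. It gives the time, the measured TCP pose, the force and the opening at its end, in the units of the state.
- manip.sense(): the state, without advancing time (a new reading comes with each control period).
- eyes.snapshot(name): name is "side" or "top" or "wrist"; returns a dict with "frame" (420x560x3 uint8, red, green, blue), "vfov" (degrees; the focal length in pixels is half the picture's height over the tangent of half this angle, whatever the lens; pixels are square), "cx", "cy" (the principal point, pixels), "rvec" (rotation vector, rad) and "tvec" (3), from world to camera coordinates, as OpenCV has them. Camera axes: x right, y down, z forward; pixel columns grow to the right and rows downward; lengths in m; the calibration is good to about 2 mm. A picture is of the moment at which its call begins. There is no depth.
- workorder.sign_off(): hands the job in, once; it reports no verdict.
The state is a dict: "t": time; "q": joint angles; "qd": joint speeds; "tau": joint torques, N m; "tcp_pos": TCP position; "tool_rot": TCP orientation; "force": force on the tool from outside, world axes, zero at the start; "ft_torque": the same for the moment, N m; "finger_gap": opening from 0.0 (shut) to 1.0 (fully open).
Only numpy, scipy, OpenCV 4.12 (cv2) and the standard library are available. Lean on these libraries where they do the work, as an engineer would, in place of code of your own. Each camera call takes 0.05 s, during which the arm holds its last target. There are 200 camera calls.

## Working session

There is one attempt and no reset: what is moved stays moved. The work goes in short steps, Python scripts to look and compute and a shell command to move; the robot and the scene stay as the last step left them, time stands still between calls to the robot, and variables do not carry over. Pictures are saved under pics/ and viewed, about 8 in all and at most 12, crops included, and the job is handed in when it is done.

```bash
mkdir -p pics
cat > h.py <<'E'
import numpy as np,cv2
from station import manip,eyes,workorder
def snap(n,f):
    s=eyes.snapshot(n); im=s["frame"]
    cv2.imwrite(f"pics/{f}.png",im[:,:,::-1])
    d={k:np.array(s[k]).tolist() for k in s if k!="frame"}
    import json; json.dump(d,open(f"pics/{f}.json","w"))
    return s
def load(f):
    import json; return json.load(open(f"pics/{f}.json"))
def ray(s,u,v):
    f=210/np.tan(np.radians(s["vfov"])/2)
    R=cv2.Rodrigues(np.array(s["rvec"]))[0]; t=np.array(s["tvec"]).ravel()
    return -R.T@t, R.T@np.array([(u-s["cx"])/f,(v-s["cy"])/f,1])
def atz(s,u,v,z):
    c,d=ray(s,u,v); return c+d*(z-c[2])/d[2]
def proj(s,p):
    f=210/np.tan(np.radians(s["vfov"])/2)
    R=cv2.Rodrigues(np.array(s["rvec"]))[0]; q=R@np.array(p)+np.array(s["tvec"]).ravel()
    return s["cx"]+f*q[0]/q[2], s["cy"]+f*q[1]/q[2]
E
python3 - <<'E'
from h import *
a=snap("top","top0");b=snap("side","side0")
for s in(a,b): print(ray(s,280,210))
st=manip.sense();print({k:np.round(st[k],3).tolist() for k in st}, manip.hold_point_z)
from scipy.spatial.transform import Rotation as R
print(R.from_quat(st["tool_rot"]).as_matrix().round(3))
E
```

```text
(array([0.4558921 , 0.0086647 , 1.00851145]), array([ 1.55567858e-01,  3.85093184e-04, -9.87990073e-01]))
(array([-0.04082848, -0.67366227,  0.65845083]), array([ 0.59659757,  0.63849526, -0.48628231]))
{'t': 0.1, 'q': [1.043, 0.528, 1.434, -0.0, 1.181, -0.178], 'qd': [-0.0, -0.001, -0.003, -0.001, -0.001, -0.002], 'tau': [0.0, -44.33, -17.859, -0.0, 0.004, 0.0], 'tcp_pos': [0.213, 0.587, 0.21], 'tool_rot': [0.697, -0.123, 0.122, -0.696], 'force': [-0.396, -0.101, 0.386], 'ft_torque': [0.033, 0.01, -0.007], 'finger_gap': 1.005} 0.0187
[[ 0.94  -0.001  0.342]
 [-0.342 -0.002  0.94 ]
 [-0.    -1.    -0.002]]
```

View pics/top0.png

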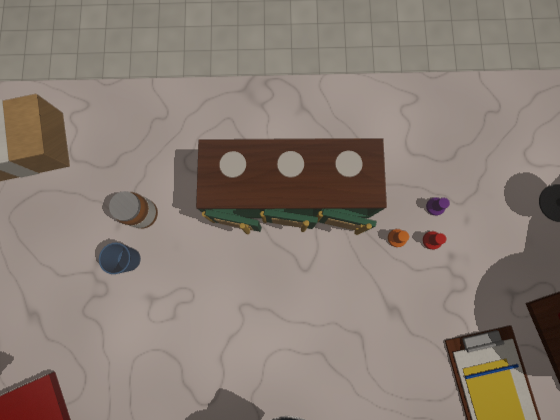

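View pics/side0.png

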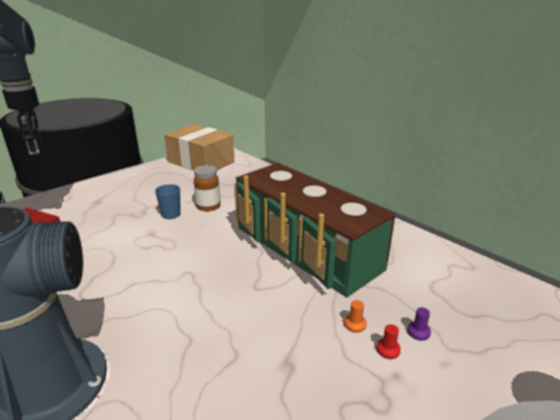

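The top view has the cabinet at about (197–385, 139–209) with discs at (233,164), (291,164) and (349,164). There are three marker-shaped things: orange (398,238), red (433,240) and purple (437,206). I choose the red one. The jar and cup are on the left, out of the way. Next is one crop for the rods and the markers.

Run:
```python
from h import *
im=cv2.imread("pics/top0.png")
cv2.imwrite("pics/c1.png",cv2.resize(im[130:260,190:460],None,fx=2.96,fy=2.96,interpolation=cv2.INTER_CUBIC))
s=load("top0")
for n,u,v in(("L",233,164),("M",291,164),("R",349,164)): print(n,atz(s,u,v,.17).round(4))
for u,v in((197,139),(384,139),(386,209),(197,208)): print(atz(s,u,v,.17).round(4))
```

```text
L [0.6946 0.1127 0.17  ]
M [ 0.6919 -0.0176  0.17  ]
R [ 0.6892 -0.1473  0.17  ]
[0.7551 0.195  0.17  ]
[ 0.7459 -0.229   0.17  ]
[ 0.5858 -0.2232  0.17  ]
[0.5958 0.1921 0.17  ]
```

View pics/c1.png

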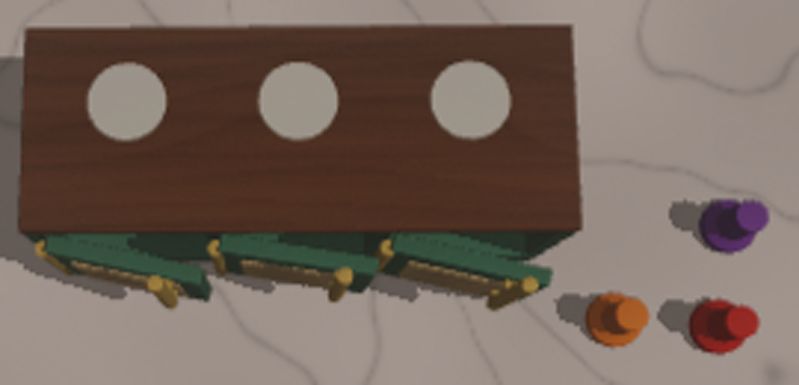

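Run:
```python
from h import *
s=load("top0");sd=load("side0")
c=np.array([[.6946,.1127],[.6919,-.0176],[.6892,-.1473]])
yaw=-.0208; X=np.array([np.cos(yaw),np.sin(yaw)]);Y=np.array([-X[1],X[0]])
for i,(u,v) in enumerate(((155,285),(343,275),(529,285))):
    p=atz(s,190+u/2.96,130+v/2.96,.222)[:2]
    d=(p-c[i]); dx,dy=d@X+.107,d@Y  # hinge frame x
    print(p.round(4),'rel hinge-line x',dx.round(4),'y from disc',dy.round(4), 'side px',np.round(proj(sd,[*p,.222]),1))
for i,(u,v) in enumerate(((43,247),(216,247),(388,247))):
    p=atz(s,190+u/2.96,130+v/2.96,.164)[:2]; d=p-c[i]; print('hinge',p.round(4),(d@X).round(4),(d@Y).round(4))
for n,u,v in(("red",741,322),("orange",631,316),("purple",752,216)):
    p=atz(s,190+u/2.96,130+v/2.96,.06); print(n,p.round(4),np.round(proj(sd,p),1))
for n,u,v in(("jar",121,202,),("cup",114,258)): print(n,atz(s,u,v,.1).round(3))
```

```text
[0.5474 0.0867] rel hinge-line x -0.0396 y from disc -0.029 side px [244.4 176.2]
[ 0.552  -0.0435] rel hinge-line x -0.0323 y from disc -0.0288 side px [281.3 193. ]
[ 0.5427 -0.1714] rel hinge-line x -0.0389 y from disc -0.0271 side px [319.7 214.5]
hinge [0.5843 0.1765] -0.1116 0.0614
hinge [0.5819 0.0468] -0.1114 0.0621
hinge [ 0.5795 -0.0815] -0.1111 0.0635
red [ 0.5268 -0.3809  0.06  ] [389.8 328.6]
orange [ 0.5334 -0.291   0.06  ] [355.2 304. ]
purple [ 0.6153 -0.3978  0.06  ] [421.5 311.5]
jar [0.626 0.391 0.1  ]
cup [0.492 0.401 0.1  ]
```

```bash
cat >> h.py <<'E'
from scipy.spatial.transform import Rotation as Rot
yaw=-.0208; X=np.array([np.cos(yaw),np.sin(yaw)]);Y=np.array([-X[1],X[0]])
C=dict(L=np.array([.6946,.1127]),M=np.array([.6919,-.0176]),R=np.array([.6892,-.1473]))
def hinge(k): return C[k]-.107*X+.0628*Y
def rod(k,phi): return hinge(k)-.098*(np.sin(phi)*X+np.cos(phi)*Y)
def zang(phi): return yaw-phi
def now():
    st=manip.sense(); R=Rot.from_quat(st["tool_rot"]).as_matrix(); return np.array(st["tcp_pos"]),R
def rel(p,ang,base=None):
    p0,R=base or now(); z=R[:,2]; a=np.arctan2(z[1],z[0])
    return (R.T@(np.array(p)-p0)*100).round(2).tolist(), round(float(a-ang),3)
def phinow(k):
    d=now()[0][:2]-hinge(k); return np.arctan2(-d@X,-d@Y), np.linalg.norm(d)
E
python3 - <<'E'
from h import *
for k,p in(("L",.409),("M",.34),("R",.40)): print(k,rod(k,p))
print(rel([*rod("L",.409),.26],zang(.409)))
E
```

```text
L [0.54809377 0.08862504]
M [ 0.55163305 -0.04427839]
R [ 0.54349719 -0.17173886]
([48.49, -4.99, -35.38], 1.652)
```

```bash
python3 -m jog '[[[0,-5,0],0],[[0,-5,0],0],[[48.5,-5,-35.4],1.65],[[48.5,-5,-35.4],1.65],[[48.5,-5,-35.4],1.65],[[48.5,-5,-35.4],1.65],[[48.5,-5,-35.4],1.65],[[48.5,-5,-35.4],1.65],[[48.5,-5,-35.4],1.65],[[48.5,-5,-35.4],1.65],[[48.5,-5,-35.4],1.65],[[48.5,-5,-35.4],1.65],[[48.5,-5,-35.4],1.65],[[48.5,-5,-35.4],1.65],[[48.5,-5,-35.4],1.65],[[48.5,-5,-35.4],1.65],[[48.5,-5,-35.4],1.65],[[48.5,-5,-35.4],1.65],[[48.5,-5,-35.4],1.65],[[48.5,-5,-35.4],1.65]]' 4.5 20
python3 - <<'E'
from h import *
print(rel([*rod("L",.409),.182],zang(.409)))
s=snap("wrist","w1"); print(np.round(proj(s,[*rod("L",.409),.222]),1),np.round(manip.sense()["q"],2))
E
```

```text
t: 1.77
tcp_pos: [0.5475, 0.0896, 0.2603]
tool_rot: [-0.383, 0.595, -0.594, 0.382]
force: [-1.1, 0.3, -0.0]
finger_gap: 0.528
([0.06, 7.83, 0.11], 0.002)
[282. 227.] [-0.04  0.38  1.55  0.    1.22  0.39]
```

View pics/w1.png

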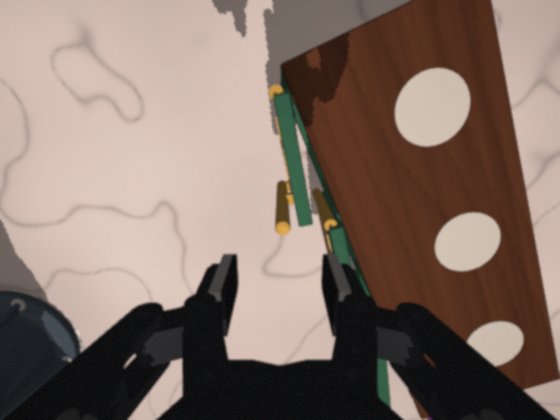

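The rod top is seen at (283,228) and predicted at (282,227), so they agree. Now I descend and cage the rod loosely.

```bash
python3 -m jog '[[[0,4,0.1],0],[[0,7.8,0.1],0],[[0,7.8,0.1],0],[[0,7.8,0.1],0]]'
python3 -m jog '[[[0,0,0],0],[[0,0,0],0],[[0,0,0],0],[[0,0,0],0]]' 1.8
python3 - <<'E'
from h import *
print(phinow("L")); b=now()
for p in np.arange(.5,2.0,.1): print(round(p,2),rel([*rod("L",p),.182],zang(p),b))
E
```

```text
t: 2.15
tcp_pos: [0.547, 0.0899, 0.1813]
tool_rot: [-0.385, 0.596, -0.593, 0.381]
force: [0.6, -0.3, 0.5]
finger_gap: 0.532
t: 2.48
tcp_pos: [0.5504, 0.0886, 0.1844]
tool_rot: [0.381, -0.594, 0.595, -0.384]
force: [-0.2, -0.3, 0.2]
finger_gap: 0.213
(np.float64(0.3875933626928229), np.float64(0.09706589700177555))
0.5 ([0.05, 0.23, -1.1], 0.093)
0.6 ([-0.09, 0.23, -2.07], 0.193)
0.7 ([-0.32, 0.23, -3.02], 0.293)
0.8 ([-0.65, 0.22, -3.94], 0.393)
0.9 ([-1.07, 0.22, -4.83], 0.493)
1.0 ([-1.58, 0.22, -5.67], 0.593)
1.1 ([-2.17, 0.22, -6.45], 0.693)
1.2 ([-2.83, 0.22, -7.17], 0.793)
1.3 ([-3.56, 0.22, -7.82], 0.893)
1.4 ([-4.35, 0.21, -8.4], 0.993)
1.5 ([-5.2, 0.21, -8.89], 1.093)
1.6 ([-6.09, 0.21, -9.3], 1.193)
1.7 ([-7.02, 0.21, -9.61], 1.293)
1.8 ([-7.97, 0.21, -9.83], 1.393)
1.9 ([-8.94, 0.22, -9.96], 1.493)
```

```bash
cat > ck.py <<'E'
import sys; from h import *
st=manip.sense(); f=np.array(st["force"]); k=sys.argv[1]; p,r=phinow(k)
print(k,"t",round(st["t"],2),"phi",round(float(p),3),"r",round(float(r),4),"f",f.round(1),"h",np.hypot(*f[:2]).round(1))
sys.exit(np.hypot(*f[:2])>6.5)
E
C="python3 ck.py L"
python3 -m jog '[[[0,0,-0.5],0.05],[[-0.05,0,-0.98],0.1],[[-0.05,0,-0.98],0.1]]' >/dev/null; $C &&
python3 -m jog '[[[0,0,-0.5],0.05],[[-0.05,0,-0.98],0.1],[[-0.05,0,-0.98],0.1]]' >/dev/null && $C &&
python3 -m jog '[[[0,0,-0.5],0.05],[[-0.05,0,-0.98],0.1],[[-0.05,0,-0.98],0.1]]' >/dev/null && $C &&
python3 -m jog '[[[0,0,-0.5],0.05],[[-0.05,0,-0.98],0.1],[[-0.05,0,-0.98],0.1]]' >/dev/null && $C
```

```text
L t 2.73 phi 0.495 r 0.0973 f [ 0.8 -0.1 -0.8] h 0.8False
```

```bash
sed -i 's/sys.exit(\(.*\))$/sys.exit(int(\1))/' ck.py
C="python3 ck.py L"
python3 -m jog '[[[0,0,-0.5],0.05],[[-0.05,0,-0.98],0.1],[[-0.05,0,-0.98],0.1]]' >/dev/null; $C &&
python3 -m jog '[[[0,0,-0.5],0.05],[[-0.05,0,-0.98],0.1],[[-0.05,0,-0.98],0.1]]' >/dev/null && $C &&
python3 -m jog '[[[0,0,-0.5],0.05],[[-0.05,0,-0.98],0.1],[[-0.05,0,-0.98],0.1]]' >/dev/null && $C &&
python3 -m jog '[[[0,0,-0.5],0.05],[[-0.05,0,-0.98],0.1],[[-0.05,0,-0.98],0.1]]' >/dev/null && $C
```

```text
L t 2.98 phi 0.597 r 0.0973 f [-0.1 -0.6  0.1] h 0.6
L t 3.23 phi 0.7 r 0.0972 f [ 0.4 -0.4 -0.2] h 0.6
L t 3.48 phi 0.802 r 0.0971 f [ 0.8 -0.  -0.1] h 0.8
L t 3.73 phi 0.903 r 0.0971 f [-0.7 -0.4  0.4] h 0.8
```

```bash
python3 -c "
from h import *
snap('wrist','w2')"
```

```text
(no output)
```

View pics/w2.png

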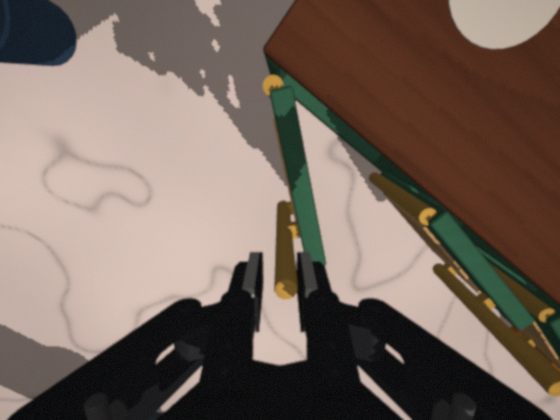

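The left door follows, with its rod at (285,290) between the fingers. Carrying on.

```bash
C="python3 ck.py L"
python3 -m jog '[[[0,0,-0.5],0.05],[[-0.05,0,-0.98],0.1],[[-0.05,0,-0.98],0.1]]' >/dev/null && $C &&
python3 -m jog '[[[0,0,-0.5],0.05],[[-0.05,0,-0.98],0.1],[[-0.05,0,-0.98],0.1]]' >/dev/null && $C &&
python3 -m jog '[[[0,0,-0.5],0.05],[[-0.05,0,-0.98],0.1],[[-0.05,0,-0.98],0.1]]' >/dev/null && $C &&
python3 -m jog '[[[0,0,-0.5],0.05],[[-0.05,0,-0.98],0.1],[[-0.05,0,-0.98],0.1]]' >/dev/null && $C &&
python3 -m jog '[[[0,0,-0.5],0.05],[[-0.05,0,-0.98],0.1],[[-0.05,0,-0.98],0.1]]' >/dev/null && $C &&
python3 -m jog '[[[0,0,-0.5],0.05],[[-0.05,0,-0.98],0.1],[[-0.05,0,-0.98],0.1]]' >/dev/null && $C &&
python3 -m jog '[[[0,0,-0.5],0.05],[[-0.05,0,-0.98],0.1],[[-0.05,0,-0.98],0.1]]' >/dev/null && $C &&
python3 -m jog '[[[0,0,-0.5],0.05],[[-0.05,0,-0.98],0.1],[[-0.05,0,-0.98],0.1]]' >/dev/null && $C
```

```text
L t 4.03 phi 1.004 r 0.097 f [ 0.7 -0.2 -0.2] h 0.7
L t 4.28 phi 1.105 r 0.097 f [1.2 0.3 0.7] h 1.3
L t 4.53 phi 1.206 r 0.0969 f [-0.6  0.2  0.4] h 0.7
L t 4.78 phi 1.307 r 0.0969 f [-0.2  0.4 -0.3] h 0.4
L t 5.03 phi 1.408 r 0.0969 f [ 0.1  0.1 -0.5] h 0.2
L t 5.28 phi 1.509 r 0.0969 f [ 0.1 -0.   0.1] h 0.1
L t 5.53 phi 1.61 r 0.097 f [-0.7  0.5  0.4] h 0.8
L t 5.78 phi 1.711 r 0.097 f [0.2 1.1 0.3] h 1.1
```

```bash
python3 -m jog '[[[0,0,-0.4],0.04],[[-0.03,0,-0.78],0.08],[[-0.03,0,-0.78],0.08]]' >/dev/null; python3 ck.py L
python3 -m jog '[[[0,0,0],0],[[0,0,0],0],[[0,0,0],0],[[0,-4,0],0],[[0,-8,0],0],[[0,-8,0],0]]' 4.5
python3 - <<'E'
from h import *
print(rel([*rod("M",.34),.262],zang(.34)))
E
```

```text
L t 6.03 phi 1.79 r 0.0971 f [-0.1 -0.5 -0. ] h 0.5
t: 6.53
tcp_pos: [0.4996, 0.2019, 0.2698]
tool_rot: [0.088, 0.704, -0.701, -0.078]
force: [0.5, -0.7, 0.0]
finger_gap: 0.528
([-10.8, 0.78, 22.72], -1.446)
```

```bash
python3 -m jog '[[[-10.8,0.8,22.7],-1.45],[[-10.8,0.8,22.7],-1.45],[[-10.8,0.8,22.7],-1.45],[[-10.8,0.8,22.7],-1.45],[[-10.8,0.8,22.7],-1.45],[[-10.8,0.8,22.7],-1.45],[[-10.8,0.8,22.7],-1.45],[[-10.8,0.8,22.7],-1.45],[[-10.8,0.8,22.7],-1.45],[[-10.8,0.8,22.7],-1.45],[[-10.8,0.8,22.7],-1.45],[[-10.8,0.8,22.7],-1.45],[[-10.8,0.8,22.7],-1.45],[[-10.8,0.8,22.7],-1.45]]'
python3 - <<'E'
from h import *
print(rel([*rod("M",.34),.182],zang(.34)))
s=snap("wrist","w3"); print(np.round(proj(s,[*rod("M",.34),.222]),1)); print(now()[1].round(3))
im=s["frame"][:,:,::-1]; snap("top","top1")
t=cv2.imread("pics/top1.png")[130:290,180:460]
cv2.imwrite("pics/c2.png",np.hstack([im,cv2.resize(t,(240,137))[0:1].repeat(420,0)*0])[:, :560])
E
```

```text
t: 7.7
tcp_pos: [0.5462, -0.0452, 0.2545]
tool_rot: [0.403, -0.581, 0.581, -0.403]
force: [-0.1, -0.9, 0.0]
finger_gap: 0.525
([-0.27, 7.25, 0.47], 0.001)
[287.2 225.8]
[[-0.352  0.     0.936]
 [-0.936  0.    -0.352]
 [-0.    -1.     0.   ]]
```

View pics/w3.png

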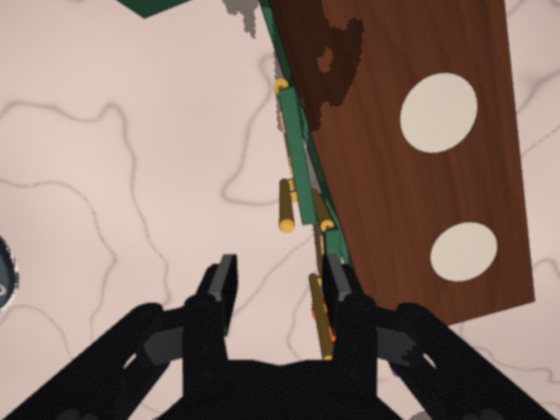

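The rod top is at (287,226), exactly as predicted, and the left door stands open at top-left. Down onto the middle rod.

```bash
C="python3 ck.py M"
python3 -m jog '[[[-0.3,3.5,0.5],0],[[-0.3,7.2,0.5],0],[[-0.3,7.2,0.5],0],[[-0.3,7.2,0.5],0]]' >/dev/null; $C
python3 -m jog '[[[0,0,0],0],[[0,0,0],0],[[0,0,0],0],[[0,0,0],0]]' 1.8 >/dev/null; $C &&
python3 -m jog '[[[0,0,-0.5],0.05],[[-0.05,0,-0.98],0.1],[[-0.05,0,-0.98],0.1]]' >/dev/null && $C &&
python3 -m jog '[[[0,0,-0.5],0.05],[[-0.05,0,-0.98],0.1],[[-0.05,0,-0.98],0.1]]' >/dev/null && $C &&
python3 -m jog '[[[0,0,-0.5],0.05],[[-0.05,0,-0.98],0.1],[[-0.05,0,-0.98],0.1]]' >/dev/null && $C &&
python3 -m jog '[[[0,0,-0.5],0.05],[[-0.05,0,-0.98],0.1],[[-0.05,0,-0.98],0.1]]' >/dev/null && $C &&
python3 -m jog '[[[0,0,-0.5],0.05],[[-0.05,0,-0.98],0.1],[[-0.05,0,-0.98],0.1]]' >/dev/null && $C &&
python3 -m jog '[[[0,0,-0.5],0.05],[[-0.05,0,-0.98],0.1],[[-0.05,0,-0.98],0.1]]' >/dev/null && $C &&
python3 -m jog '[[[0,0,-0.5],0.05],[[-0.05,0,-0.98],0.1],[[-0.05,0,-0.98],0.1]]' >/dev/null && $C
```

```text
M t 8.13 phi 0.353 r 0.0978 f [1.1 0.6 0.9] h 1.2
M t 8.47 phi 0.326 r 0.0975 f [-0.7  0.3  0.6] h 0.7
M t 8.72 phi 0.434 r 0.0976 f [0.6 0.7 0.1] h 0.9
M t 8.97 phi 0.536 r 0.0975 f [ 0.4  0.5 -0.4] h 0.6
M t 9.22 phi 0.638 r 0.0975 f [ 0.4 -0.3  0.5] h 0.5
M t 9.47 phi 0.74 r 0.0975 f [0.2 0.1 0.5] h 0.3
M t 9.72 phi 0.806 r 0.0976 f [ 3.7 -7.  -4.3] h 7.9
```

The middle door binds at phi ≈ 0.8 (7.9 N, where the free door needed about 1 N). I back off at once and swing it shut.

```bash
C="python3 ck.py M"
python3 -m jog '[[[0,0,0.5],-0.05],[[-0.05,0,0.98],-0.1],[[-0.05,0,0.98],-0.1]]' >/dev/null; $C &&
python3 -m jog '[[[0,0,0.5],-0.05],[[-0.05,0,0.98],-0.1],[[-0.05,0,0.98],-0.1]]' >/dev/null && $C &&
python3 -m jog '[[[0,0,0.5],-0.05],[[-0.05,0,0.98],-0.1],[[-0.05,0,0.98],-0.1]]' >/dev/null && $C &&
python3 -m jog '[[[0,0,0.5],-0.05],[[-0.05,0,0.98],-0.1],[[-0.05,0,0.98],-0.1]]' >/dev/null && $C &&
python3 -m jog '[[[0,0,0.5],-0.05],[[-0.05,0,0.98],-0.1],[[-0.05,0,0.98],-0.1]]' >/dev/null && $C &&
python3 -m jog '[[[0,0,0.5],-0.05],[[0,0,0.5],-0.05]]' >/dev/null && $C &&
python3 -m jog '[[[0,0,0.3],-0.03],[[0,0,0.3],-0.03]]' >/dev/null && $C &&
python3 -m jog '[[[0,0,0.3],-0.03],[[0,0,0.3],-0.03]]' >/dev/null && $C &&
python3 -m jog '[[[0,0,0.3],-0.03],[[0,0,0.3],-0.03]]' >/dev/null && $C &&
python3 -m jog '[[[0,0,0.3],-0.03],[[0,0,0.3],-0.03]]' >/dev/null && $C
```

```text
M t 9.97 phi 0.727 r 0.0975 f [ 0.  -0.6  0.8] h 0.6
M t 10.22 phi 0.639 r 0.0978 f [ 0.9  0.1 -0.5] h 1.0
M t 10.47 phi 0.54 r 0.0977 f [ 0.1  0.5 -0.3] h 0.5
M t 10.72 phi 0.438 r 0.0976 f [-0.9 -0.2 -0.1] h 0.9
M t 10.97 phi 0.336 r 0.0975 f [0.4 0.4 0.2] h 0.6
M t 11.13 phi 0.285 r 0.0975 f [ 0.8  0.3 -0.9] h 0.8
M t 11.3 phi 0.257 r 0.0975 f [-0.6 -0.4  0.1] h 0.7
M t 11.47 phi 0.226 r 0.0976 f [-0.7  0.2 -0.3] h 0.8
M t 11.63 phi 0.194 r 0.0977 f [0.1 0.3 0.2] h 0.4
M t 11.8 phi 0.163 r 0.0978 f [-0.1  0.7  0.4] h 0.7
```

```bash
C="python3 ck.py M"
python3 -m jog '[[[0,0,0.2],-0.02],[[0,0,0.2],-0.02]]' >/dev/null; $C &&
python3 -m jog '[[[0,0,0.2],-0.02],[[0,0,0.2],-0.02]]' >/dev/null && $C &&
python3 -m jog '[[[0,0,0.2],-0.02],[[0,0,0.2],-0.02]]' >/dev/null && $C &&
python3 -m jog '[[[0,0,0.2],-0.02],[[0,0,0.2],-0.02]]' >/dev/null && $C
python3 -c "
from h import *
snap('wrist','w4');snap('top','top2')"
```

```text
M t 11.97 phi 0.151 r 0.0978 f [-3.   1.3  1.8] h 3.2
M t 12.13 phi 0.151 r 0.0976 f [-7.1  1.   3.4] h 7.1
```

View pics/w4.png

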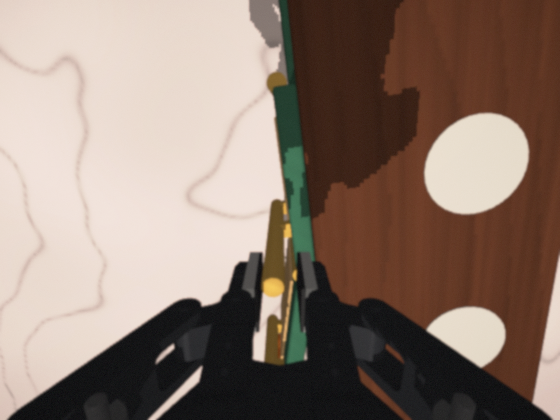

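The middle door lies flush along the cabinet front at its stop, with the push rising to 7 N. I release and go to the right door.

```bash
python3 -m jog '[[[0,0,-0.4],0],[[0,0,-0.4],0],[[0,0,-0.4],0],[[0,0,-0.4],0],[[0,-4,-0.4],0],[[0,-7.5,-0.4],0],[[0,-7.5,-0.4],0]]' 4.5
python3 - <<'E'
from h import *
print(rel([*rod("R",.40),.262],zang(.40)))
E
```

```text
t: 12.82
tcp_pos: [0.5735, -0.0504, 0.2646]
tool_rot: [0.459, -0.531, 0.54, -0.465]
force: [1.6, -0.7, 0.5]
finger_gap: 0.526
([12.44, 0.27, -1.19], 0.273)
```

```bash
python3 -m jog '[[[4,0,-0.4],0.1],[[8,0,-0.8],0.2],[[12.4,0,-1.2],0.27],[[12.4,0,-1.2],0.27],[[12.4,0,-1.2],0.27],[[12.4,0,-1.2],0.27]]'
python3 - <<'E'
from h import *
print(rel([*rod("R",.40),.182],zang(.40)))
s=snap("wrist","w5"); print(np.round(proj(s,[*rod("R",.4),.222]),1),np.round(proj(s,[*C["R"],.17]),1),np.round(proj(s,[*C["M"],.17]),1))
im=s["frame"]; m=(im.min(2)>150).astype(np.uint8); m=(im.min(2)>170).astype(np.uint8)
# brass: saturated yellow
hsv=cv2.cvtColor(im,cv2.COLOR_RGB2HSV); y=cv2.inRange(hsv,(12,150,150),(30,255,255))
n,l,st,c=cv2.connectedComponentsWithStats(y)
print([(st[i,4],c[i].round(1).tolist()) for i in range(1,n) if st[i,4]>40])
E
```

```text
t: 13.32
tcp_pos: [0.5383, -0.1699, 0.2574]
tool_rot: [-0.385, 0.593, -0.593, 0.385]
force: [-0.7, 0.7, -0.0]
finger_gap: 0.527
([-0.04, 7.54, 0.54], 0.002)
[288.1 227.1] [441.1 108. ] [396.9 -79.5]
[(np.int32(84), [281.0, 87.3]), (np.int32(44), [293.6, 197.9]), (np.int32(128), [287.0, 226.6]), (np.int32(189), [313.5, 258.2]), (np.int32(112), [175.5, 381.4]), (np.int32(955), [154.6, 403.0])]
```

Rod found at (287.0,226.6) and predicted at (288.1,227.1). Opening the right door, to the same 1.38 rad of swing the left had.

```bash
C="python3 ck.py R"
python3 -m jog '[[[0,3.5,0.5],0],[[0,7.5,0.5],0],[[0,7.5,0.5],0],[[0,7.5,0.5],0]]' >/dev/null; $C
python3 -m jog '[[[0,0,0],0],[[0,0,0],0],[[0,0,0],0],[[0,0,0],0]]' 1.8 >/dev/null; $C &&
python3 -m jog '[[[0,0,-0.5],0.05],[[-0.05,0,-0.98],0.1],[[-0.05,0,-0.98],0.1]]' >/dev/null && $C &&
python3 -m jog '[[[0,0,-0.5],0.05],[[-0.05,0,-0.98],0.1],[[-0.05,0,-0.98],0.1]]' >/dev/null && $C &&
python3 -m jog '[[[0,0,-0.5],0.05],[[-0.05,0,-0.98],0.1],[[-0.05,0,-0.98],0.1]]' >/dev/null && $C &&
python3 -m jog '[[[0,0,-0.5],0.05],[[-0.05,0,-0.98],0.1],[[-0.05,0,-0.98],0.1]]' >/dev/null && $C &&
python3 -m jog '[[[0,0,-0.5],0.05],[[-0.05,0,-0.98],0.1],[[-0.05,0,-0.98],0.1]]' >/dev/null && $C &&
python3 -m jog '[[[0,0,-0.5],0.05],[[-0.05,0,-0.98],0.1],[[-0.05,0,-0.98],0.1]]' >/dev/null && $C &&
python3 -m jog '[[[0,0,-0.5],0.05],[[-0.05,0,-0.98],0.1],[[-0.05,0,-0.98],0.1]]' >/dev/null && $C &&
python3 -m jog '[[[0,0,-0.5],0.05],[[-0.05,0,-0.98],0.1],[[-0.05,0,-0.98],0.1]]' >/dev/null && $C &&
python3 -m jog '[[[0,0,-0.5],0.05],[[-0.05,0,-0.98],0.1],[[-0.05,0,-0.98],0.1]]' >/dev/null && $C &&
python3 -m jog '[[[0,0,-0.5],0.05],[[-0.05,0,-0.98],0.1],[[-0.05,0,-0.98],0.1]]' >/dev/null && $C &&
python3 -m jog '[[[0,0,-0.5],0.05],[[-0.05,0,-0.98],0.1],[[-0.05,0,-0.98],0.1]]' >/dev/null && $C &&
python3 -m jog '[[[0,0,-0.5],0.05],[[-0.05,0,-0.98],0.1],[[-0.05,0,-0.98],0.1]]' >/dev/null && $C &&
python3 -m jog '[[[0,0,-0.5],0.05],[[-0.05,0,-0.98],0.1],[[-0.05,0,-0.98],0.1]]' >/dev/null && $C &&
python3 -m jog '[[[0,0,-0.4],0.04],[[-0.03,0,-0.78],0.08],[[-0.03,0,-0.78],0.08]]' >/dev/null && $C
```

```text
R t 13.7 phi 0.428 r 0.0968 f [-0.1 -0.   0.1] h 0.1
R t 14.03 phi 0.395 r 0.0983 f [ 0.  -0.8  0.3] h 0.8
R t 14.28 phi 0.502 r 0.0986 f [ 0.4 -0.7  0.2] h 0.8
R t 14.53 phi 0.603 r 0.0985 f [0.5 0.2 0.4] h 0.5
R t 14.78 phi 0.704 r 0.0986 f [ 0.3  0.1 -0.1] h 0.3
R t 15.03 phi 0.805 r 0.0986 f [-0.2  0.2  0.4] h 0.3
R t 15.28 phi 0.905 r 0.0987 f [ 0.3  0.3 -0.9] h 0.4
R t 15.53 phi 1.005 r 0.0988 f [ 0.6  0.2 -0.5] h 0.6
R t 15.78 phi 1.104 r 0.0989 f [ 0.1 -0.2 -0.4] h 0.2
R t 16.03 phi 1.204 r 0.0989 f [-0.6  0.8  1.8] h 1.0
R t 16.28 phi 1.303 r 0.099 f [0.5 0.7 0.1] h 0.8
R t 16.53 phi 1.401 r 0.099 f [ 0.2 -0.6  1.2] h 0.6
R t 16.78 phi 1.5 r 0.099 f [-0.4  0.1  1. ] h 0.4
R t 17.03 phi 1.599 r 0.099 f [ 0.2 -0.8 -0.1] h 0.8
R t 17.28 phi 1.698 r 0.099 f [ 1.3  0.4 -0.3] h 1.4
R t 17.53 phi 1.776 r 0.099 f [0.3 0.3 0.4] h 0.4
```

The right door is free and now stands wide open. I release it and go to the red marker.

```bash
python3 -m jog '[[[0,0,0],0],[[0,0,0],0],[[0,0,0],0],[[0,-4,0],0],[[0,-7.5,0],0],[[0,-7.5,0],0],[[0,-7.5,0],0]]' 5
python3 -c "
from h import *
print(rel([.527,-.381,.16],-.9))"
```

```text
t: 18.12
tcp_pos: [0.4884, -0.0606, 0.2595]
tool_rot: [-0.082, -0.702, 0.703, 0.078]
force: [-0.1, 0.4, -1.2]
finger_gap: 0.583
([-10.9, 10.03, 30.35], -0.897)
```

```bash
python3 -m jog '[[[-4,0,11],-0.3],[[-10.9,0,30.4],-0.9],[[-10.9,0,30.4],-0.9],[[-10.9,0,30.4],-0.9],[[-10.9,0,30.4],-0.9],[[-10.9,0,30.4],-0.9],[[-10.9,0,30.4],-0.9],[[-10.9,10,30.4],-0.9],[[-10.9,10,30.4],-0.9],[[-10.9,10,30.4],-0.9],[[-10.9,10,30.4],-0.9],[[-10.9,10,30.4],-0.9],[[-10.9,10,30.4],-0.9],[[-10.9,10,30.4],-0.9]]'
python3 - <<'E'
from h import *
s=snap("wrist","w6"); print(rel([.527,-.381,.025],-.9)); print([np.round(proj(s,[.527,-.381,z]),1) for z in(.06,0)])
E
```

```text
t: 19.28
tcp_pos: [0.5258, -0.3807, 0.1595]
tool_rot: [0.233, -0.666, 0.668, -0.234]
force: [0.1, -0.1, -0.0]
finger_gap: 0.586
([-0.07, 13.48, 0.04], 0.003)
[array([281. , 200.2]), array([280.6, 184.5])]
```

View pics/w6.png

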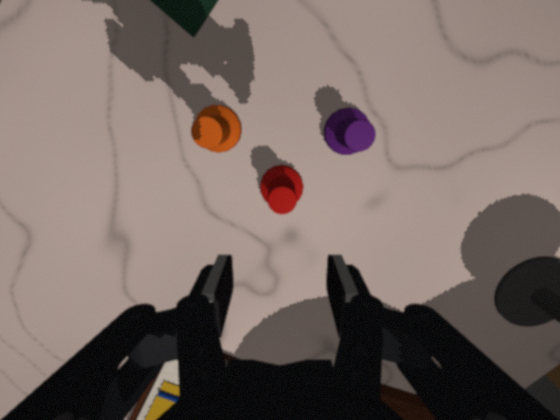

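The red top is at (282,199), predicted (281,200); orange (215,130) and purple (350,132) are clear of the jaws. Descend and grip.

```bash
python3 -m jog '[[[0,4,0],0],[[0,8,0],0],[[0,11.5,0],0],[[0,13.4,0],0],[[0,13.4,0],0],[[0,13.4,0],0]]'
python3 -m jog '[[[0,0,0],0],[[0,0,0],0],[[0,0,0],0],[[0,0,0],0],[[0,0,0],0],[[0,0,0],0]]' 1.5 40
python3 -m jog '[[[0,-1,0],0],[[0,-4,0],0],[[0,-8,0],0],[[0,-12,0],0],[[0,-16,0],0],[[0,-20,0],0],[[0,-24,0],0],[[0,-24,0],0],[[0,-24,0],0]]'
python3 - <<'E'
from h import *
snap("wrist","w7"); s=snap("top","top3"); t=cv2.imread("pics/top3.png")
# discs now
g=t[140:190,200:380]; m=(g.min(2)>125).astype(np.uint8)*255
n,l,st,c=cv2.connectedComponentsWithStats(m)
print([(st[i,4],(c[i]+[200,140]).round(1).tolist(),atz(s,*(c[i]+[200,140]),.17).round(4)[:2]) for i in range(1,n) if st[i,4]>100])
t0=cv2.imread("pics/top0.png")[140:190,200:380]; m=(t0.min(2)>125).astype(np.uint8)*255
n,l,st,c=cv2.connectedComponentsWithStats(m)
print([(st[i,4],(c[i]+[200,140]).round(1).tolist(),atz(s,*(c[i]+[200,140]),.17).round(4)[:2]) for i in range(1,n) if st[i,4]>100])
w=cv2.imread("pics/w7.png")
cv2.imwrite("pics/c3.png",np.hstack([cv2.resize(t[120:290,180:460],(460,279)),cv2.resize(w,(340,255))[:255].copy() if 0 else cv2.copyMakeBorder(cv2.resize(w,(340,255)),0,24,0,0,0)]))
E
```

```text
t: 19.83
tcp_pos: [0.5253, -0.3805, 0.0242]
tool_rot: [0.234, -0.667, 0.667, -0.234]
force: [-0.5, 0.0, 1.0]
finger_gap: 0.587
t: 20.33
tcp_pos: [0.5266, -0.3824, 0.0266]
tool_rot: [0.232, -0.666, 0.669, -0.234]
force: [-0.6, 0.2, 6.3]
finger_gap: 0.306
t: 21.08
tcp_pos: [0.5259, -0.3818, 0.2682]
tool_rot: [0.232, -0.665, 0.67, -0.235]
force: [-0.7, -0.2, -1.6]
finger_gap: 0.305
[(np.int32(524), [290.4, 163.4], array([ 0.6933, -0.0163])), (np.int32(519), [348.7, 163.0], array([ 0.6916, -0.1467])), (np.int32(514), [232.5, 163.8], array([0.6951, 0.1139]))]
[(np.int32(509), [348.5, 163.3], array([ 0.6909, -0.1462])), (np.int32(502), [232.4, 163.9], array([0.6949, 0.1142])), (np.int32(502), [290.3, 163.5], array([ 0.6931, -0.0161]))]
```

View pics/c3.png

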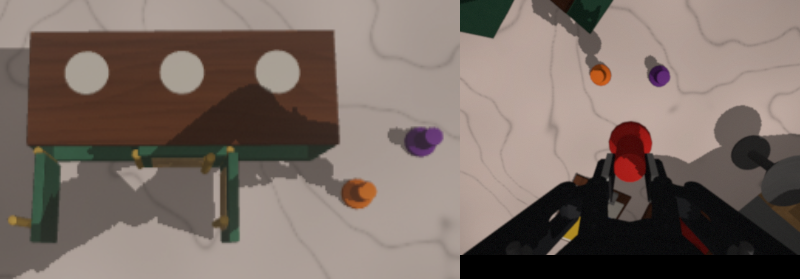

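The cabinet discs have shifted by less than 1 mm, the left and right doors are open, the middle one is shut, and the marker is held upright. Carrying it over the middle disc.

```bash
python3 -c "
from h import *
print(rel([.693,-.0165,.268],-.9))"
```

```text
([-35.87, -0.46, -17.89], 0.002)
```

```bash
python3 -m jog '[[[-2,0,-1],0],[[-5,0,-2.5],0],[[-8.5,0,-4.2],0],[[-12,0,-6],0],[[-15.5,0,-7.7],0],[[-19,0,-9.5],0],[[-22.5,0,-11.2],0],[[-26,0,-13],0],[[-29.5,0,-14.7],0],[[-33,0,-16.4],0],[[-35,0,-17.4],0],[[-35.9,0,-17.9],0],[[-35.9,0,-17.9],0],[[-35.9,0,-17.9],0],[[-35.9,0,-17.9],0]]'
python3 -c "
from h import *
print(rel([.693,-.0165,.2],-.9)); print(now()[1].round(3))"
```

```text
t: 22.43
tcp_pos: [0.693, -0.0189, 0.2625]
tool_rot: [-0.234, 0.668, -0.668, 0.232]
force: [-0.7, -0.2, -0.9]
finger_gap: 0.306
([-0.16, 6.25, -0.18], 0.0)
[[-0.783 -0.002  0.622]
 [-0.622 -0.001 -0.783]
 [ 0.002 -1.    -0.001]]
```

```bash
python3 -m jog '[[[-0.2,2,-0.2],0],[[-0.2,4,-0.2],0],[[-0.2,5.5,-0.2],0],[[-0.2,6.2,-0.2],0],[[-0.2,6.2,-0.2],0],[[-0.2,6.2,-0.2],0]]'
python3 -m jog '[[[0,0.1,0],0],[[0,0.1,0],0]]'|grep -E 'pos|force'
python3 -m jog '[[[0,0.1,0],0],[[0,0.1,0],0]]'|grep -E 'pos|force'
python3 -m jog '[[[0,0.1,0],0],[[0,0.1,0],0]]'|grep -E 'pos|force'
```

```text
t: 22.93
tcp_pos: [0.6942, -0.0157, 0.2017]
tool_rot: [0.233, -0.668, 0.668, -0.233]
force: [0.2, 0.3, -0.4]
finger_gap: 0.301
tcp_pos: [0.6951, -0.0149, 0.2019]
force: [0.2, 0.1, -0.6]
tcp_pos: [0.6946, -0.0143, 0.2002]
force: [0.1, 0.6, -0.5]
tcp_pos: [0.6943, -0.0141, 0.1986]
force: [-0.4, -0.1, -1.2]
```

```bash
python3 -m jog '[[[0.2,0,0.1],0],[[0.2,0.1,0.1],0],[[0.2,0.1,0.1],0]]'|grep -E 'pos|force'
python3 -m jog '[[[0,0.1,0],0],[[0,0.1,0],0]]'|grep -E 'pos|force'
python3 -m jog '[[[0,0.1,0],0],[[0,0.1,0],0]]'|grep -E 'pos|force'
python3 - <<'E'
from h import *
snap("side","side1")
cv2.imwrite("pics/c4.png",cv2.resize(cv2.imread("pics/side1.png")[130:300,210:410],None,fx=3.5,fy=3.5,interpolation=cv2.INTER_CUBIC))
E
```

```text
tcp_pos: [0.6932, -0.0164, 0.1973]
force: [-0.0, 1.2, 0.2]
tcp_pos: [0.6935, -0.0163, 0.1967]
force: [-0.1, -0.3, 0.4]
tcp_pos: [0.6937, -0.0164, 0.1966]
force: [-0.8, 0.1, 4.4]
```

View pics/c4.png

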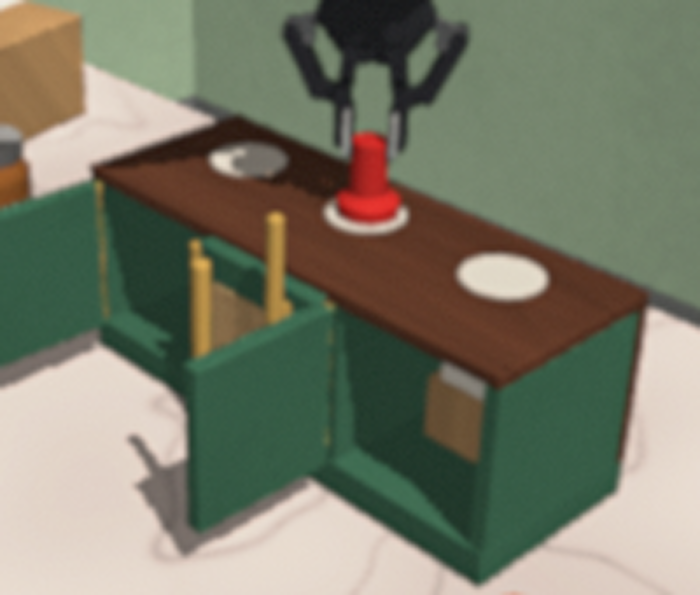

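The marker stands on its disc with a white rim all round, contact 4.4 N. Release and withdraw.

```bash
python3 -m jog '[[[0,-0.1,0],0],[[0,-0.1,0],0],[[0,-0.1,0],0],[[0,-0.1,0],0],[[0,-0.1,0],0],[[0,-2,0],0],[[0,-5,0],0],[[0,-9,0],0],[[0,-13,0],0],[[0,-17,0],0],[[0,-17,0],0]]' 5
python3 -m jog '[[[3,0,1.5],0],[[7,0,3.5],0],[[11,0,5.5],0],[[15,0,7.5],0],[[19,0,9.5],0],[[23,0,11.5],0],[[27,0,13.5],0],[[29,0,14.5],0],[[30,0,15],0],[[30,0,15],0],[[30,0,15],0]]'
python3 - <<'E'
from h import *
s=snap("top","top4"); d=snap("side","side2")
t=cv2.imread("pics/top4.png")
for f,b in(("top4",(120,290,180,460)),):
    cv2.imwrite("pics/c5.png",np.vstack([cv2.resize(t[120:270,185:445],(560,323),interpolation=cv2.INTER_CUBIC),cv2.resize(cv2.imread("pics/side2.png")[130:205+0,215:345],(560,277)) if 0 else cv2.resize(cv2.imread("pics/side2.png")[140:275,200:400],(411,277)).copy() if 0 else cv2.copyMakeBorder(cv2.resize(cv2.imread("pics/side2.png")[140:275,200:400],(410,277)),0,0,0,150,0)]))
hsv=cv2.cvtColor(s["frame"],cv2.COLOR_RGB2HSV)
m=((hsv[...,0]<6)|(hsv[...,0]>174))&(hsv[...,1]>180)&(hsv[...,2]>60)
y,x=np.nonzero(m[130:200,250:330]); print(x.mean()+250,y.mean()+130,x.min()+250,x.max()+250,y.min()+130,y.max()+130)
print([np.round(proj(s,[.693,-.0165,z]),1).tolist() for z in(.17,.23)])
E
```

```text
t: 24.98
tcp_pos: [0.6975, -0.0169, 0.3766]
tool_rot: [0.228, -0.664, 0.671, -0.239]
force: [1.1, 0.6, 1.8]
finger_gap: 0.588
t: 25.9
tcp_pos: [0.5521, -0.3204, 0.3651]
tool_rot: [-0.233, 0.668, -0.667, 0.233]
force: [-0.4, 0.5, -0.1]
finger_gap: 0.585
290.6228070175439 164.7017543859649 280 299 149 171
[[290.5, 163.5], [291.2, 155.7]]
```

View pics/c5.png

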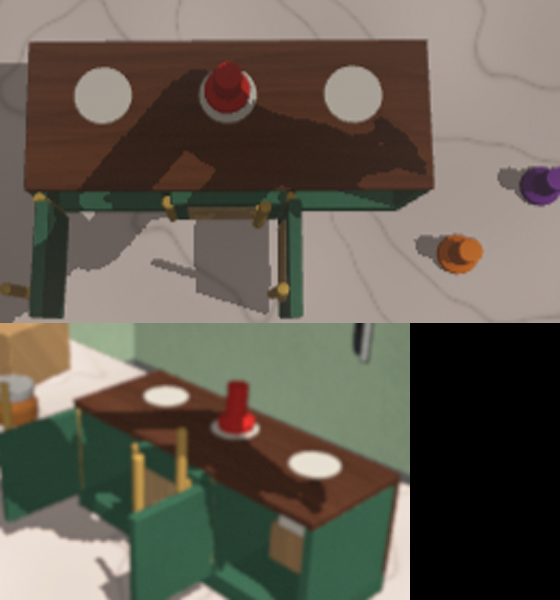

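Run:
```python
from h import *
s=load("top4")
for k,u,v in(("L",8,288),("M",265,207),("R",283,289)):
    p=atz(s,185+u/2.154,120+v/2.154,.222)[:2]; d=p-hinge(k); print(k,round(float(np.arctan2(-d@X,-d@Y)),3),np.linalg.norm(d).round(4))
print(manip.sense()["force"]); workorder.sign_off()
```

```text
L 1.738 0.0972
M 0.188 0.0979
R 1.751 0.0974
[ 0.51873191 -0.62599422 -0.23752194]
the job is handed in; nothing more can be done
```

The job is done and handed in at about 26 s of the 72 s allowed. The middle door was the one that binds. No verdict was reported.

- **Finding the bind:** The left and right doors swung freely, never above about 1.5 N at the checks I made every 0.1 rad. The middle door rose to 7.9 N with the rod at about 0.8 rad (door about 0.6 rad), so I backed off at once.
- **Doors now:** I pushed the middle door back until it met its stop at 7 N. In the last top view its rod is at 0.19 rad, which fits the shut position of about 0.18. The left and right doors stand about 1.56 rad open.
- **Marker:** The red marker stands upright on the middle white disc, centred to within a couple of millimetres with the white rim showing all round.
- **Cabinet and bystanders:** The discs stayed within 1 mm through all the door work. I did not touch the orange or purple look-alikes, the cup or the jar.
- **Robot:** The gripper is clear and touching nothing.

No final check failed. The arm's position readings sometimes wandered by a few millimetres, so I corrected by camera or by small steps where it mattered.

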